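Index the biscuit turntable under the sugar shaker and lock it

ROBOT

A 6-joint arm with a two-finger parallel gripper is mounted at the origin on the work surface. World frame = base frame: x ahead of the robot, y to its left, z up, the work surface at z = 0. Lengths are in m, angles in rad, forces in N, time in s.
With the tool pointing down it reaches from about 0.375 to 0.9 m from the base axis. Payload 3.1 kg.
Tool frame: the origin (TCP) lies at the very end of the fingers, on their centre line; the grasp point (between the pads) lies 19 mm behind it; z points along the fingers, y is the line along which they close (so a half turn about z gives the same grasp; the last joint's range is limited). The gripper opens to 87 mm and grips with 3 to 60 N. Pads are 19 mm wide; open, the fingers measure 117 mm over their backs; the gripper's body (75 mm by 190 mm) begins 51 mm behind the grasp point.
Start: joints at [-1.482, 0.527, 1.433, -0, 1.181, -0.178], TCP at [0.165, -0.603, 0.185] pointing down, gripper open.
Joint ranges: [-3.08, 3.08], [-0.75, 2.2], [0.22, 2.44], [-1.43, 4.57], [0, 2.65], [-2.85, 2.85]. Speed limits (rad/s): [2.79, 2.79, 3.14, 3.14, 3.14, 3.14].

INTERFACE

Orientations are given as a unit quaternion [x, y, z, w].
In Python, from rig import status, viewer, robot gives the robot as it stands.
- The arm moves only by the tool arm_command, never from a script. Its arguments are lists of equal length, an entry for each row: "delta_rot": the turn, a rotation vector about the tool's x, y, z in degrees, a list of three; "delta_pos": the shift along the tool's x, y, z in m, a list of three; "gripper": the closure, from -1 (fully open) to 1 (shut). In form: {"delta_rot": [[rx, ry, rz], ...], "delta_pos": [[dx, dy, dz], ...], "gripper": [gripper, ...]}. A call has 1 to 12 rows; each row is the pose to reach, as a shift and turn from the pose commanded when the call began, along the tool's axes at that moment; what a row does not reach only later rows make up. A row lasts 1/12 s, in which the tool goes at most 41.7 mm and 7.16 degrees, less where a joint would pass 70% of its speed; a pose out of reach is approached as far as the arm can. A call with a gripper value outside its range is refused whole. The fingers move at their own pace and stop on an object; "grip_force" is the grip in N (left out, the last holds). Time passes only in rows, so rows that repeat a pose let the fingers close. It gives the time, the measured TCP pose, the force, the opening and the grip force at its end, in the units of the state.
- status.get_obs(): the state, without advancing time (a new reading comes with each control period).
- viewer.camera(name): name is "scene" or "top" or "wrist"; returns a dict with "pixels" (420x560x3 uint8, blue, green, red), "fx", "fy", "cx", "cy" (pixels), "pose" (4x4, takes a point from camera to world coordinates); the wrist camera has in their place "mount" (4x4, takes a point from camera to tool coordinates, whose origin is the TCP and whose axes are the flange's). Camera axes: x right, y down, z forward; pixel columns grow to the right and rows downward; lengths in m; the calibration is good to about 2 mm. A picture is of the moment at which its call begins: read the wrist's pose just before it. There is no depth.
- robot.hand_in(): hands the job in; it is judged then, once.
The state is a dict: "time": time; "q": joint angles; "joint_velocities": joint speeds; "joint_torque": joint torques, N m; "position": TCP position; "tool_rot": TCP orientation; "ft_force": force on the tool from outside, world axes, zero at the start; "moment": the same for the moment, N m; "grip_width": finger opening in m; "grip_force": force on a finger pad.
Only numpy, scipy, OpenCV 4.12 (cv2) and the standard library are available. Lean on these libraries where they do the work, as an engineer would, in place of code of your own. Each camera call takes 0.05 s, during which the arm holds its last target. There are 200 camera calls.

TASK

Get the dusting stand ready: rotate its turntable until the mauve bowl of ring biscuits stands right under the sugar shaker and the turntable drops into its notch there. Then push the mauve lock knob in and, keeping it pushed, turn it clockwise as far as it goes, so that it stays in when you let go. Leave the loose bowl of biscuits, the sugar jar and the mug where they stand.

Things in the scene. Friction and masses are not known exactly. Their poses are not given: they have to be found in the camera images.
- stand: Grey stand fixed to the table. Origin: on the table under the turntable's axis, z up. In its frame (mm): steel post, radius 13, 340 tall, at (141, -99); an arm from it holds an aluminium shaker, radius 30, at (70, 0), 190 to 342 above the table; grey detent-pin housing, 30 square, 90 tall, at (108, 129); the tilted lock knob is on the -y side.
- turntable (a joint): Turntable angle about its vertical axis, rad, growing counter-clockwise from above. 0: mauve bowl under the shaker, in its notch (notches every 2.094). Starts between -1.75 and -0.6. A sprung pin clicks between two brass teeth and centres it; a tooth is met 0.15 before the notch and takes about 5 N at the handle. Elsewhere it turns freely and stays. Stops at -2.3 and 2.3.
- turntable_axis (a point): Centre of the white turntable's top face, on its axis, 88 mm above the table. Disc of radius 122 mm, 12 mm thick, with three fixed bowls (mauve with biscuits, white, pale green): radius 45 mm, rims 134 mm above the table, centres 70 mm from the axis, 120 deg apart.
- turn_handle (a point): Upright round wooden handle on the turntable, 26 mm in diameter, from 88 to 185 mm above the table, 147 mm from the axis, on a steel tab. This point is on its axis 160 mm above the table, a good height to grip. From above it stands 200 deg counter-clockwise from the mauve bowl.
- mauve_bowl (a point): Centre of the rim of the mauve bowl on the turntable (134 mm above the table, 70 mm from the axis).
- spout (a point): Lower tip of the aluminium sugar shaker, 190 mm above the table; the mauve bowl's centre must come to stand under it.
- lock_grip (a point): Centre of the grip bar of the mauve lock knob, about 107 mm above the table. Bar 72 mm long (x), 18 mm wide (y, pinch here), 36 mm high, white mark on one half, on a disc of radius 34 mm. z: the knob's axis, pointing out, 35 deg from vertical, leaning away from the turntable. Bar's top 12 mm above this point, disc's face 24 mm below; collar radius 36 mm.
- lock_push (a joint): How far the lock knob is pushed in along its own axis, m: 0 out, 0.012 fully in. A spring of 4 to 10 N pushes it out.
- lock_turn (a joint): Turn of the lock knob, rad, growing clockwise as seen facing the knob; starts between 0 and 0.1, end stop at 1.4 (80 deg). Unless pushed in by at least 9 mm it is blocked at about 0.15; turned past 0.5 while pushed in, it is caught and stays about 8 mm in when let go.
- biscuit_bowl: Loose mauve bowl heaped with ring biscuits, radius 75 mm, about 100 mm tall; origin under its centre. Bystander.
- sugar_jar: Loose white sugar jar with a wooden cap, radius 36 mm, 110 mm tall; origin under its centre. Bystander.
- mug: Loose blue mug, radius 38 mm, 85 mm tall; origin under its centre. Bystander.

How it is judged:
On the way, in this order (a step that is already met when the one before it is completed fails the run):
1. the turntable rests in the notch with the mauve bowl under the shaker (within 0.05 rad) (value of joint turntable between -0.05 and 0.05 rad and velocity of joint turntable between -0.05 and 0.05 rad/s), for 0.3 s.
2. then the lock knob is pushed in (more than 6 mm) and turned clockwise by more than 1.2 rad (value of joint turntable between -0.05 and 0.05 rad and value of joint lock_push above 0.006 m and value of joint lock_turn above 1.2 rad), for 0.3 s.
At the end, for the whole second after the job is handed in: The turntable rests within 0.05 rad of its notch with the mauve bowl under the shaker; the lock knob, let go, is still more than 6 mm in and turned by more than 1.2 rad of its 1.4 rad; everything is at rest and no bystander was moved by more than 30 mm (all of step 2 and velocity of joint turntable between -0.05 and 0.05 rad/s and velocity of joint lock_turn between -0.05 and 0.05 rad/s and linear speed of each of biscuit_bowl, sugar_jar, mug below 0.02 m/s); the robot touches nothing.
It fails at once if the bowl of biscuits is moved by more than 30 mm or tipped (distance of biscuit_bowl from where it was at the start of the episode above 0.03 m or angle between biscuit_bowl's own z axis and vertical above 0.35 rad).
It fails at once if the sugar jar is moved by more than 30 mm or tipped (distance of sugar_jar from where it was at the start of the episode above 0.03 m or angle between sugar_jar's own z axis and vertical above 0.35 rad).
It fails at once if the mug is moved by more than 30 mm or tipped (distance of mug from where it was at the start of the episode above 0.03 m or angle between mug's own z axis and vertical above 0.35 rad).
It also fails if it takes over 53 s, if anything falls off the work surface, if the arm or the gripper's body presses on something with over 40 N, if the wrist force passes 120 N, or if a joint passes its speed limit or range.

## Working session

There is one attempt and no reset: what is moved stays moved. The work goes in short steps, Python scripts to look and compute and a tool call to move; the robot and the scene stay as the last step left them, time stands still between calls to the robot, and variables do not carry over. Pictures are saved under pics/ and viewed, at most 10 in all, crops included, and the job is handed in when it is done.

Besides the shell and the picture viewer there is one more tool, called after "Call:" in YAML: its name, and indented under it one key for each argument. arm_command: Moves the arm, as the interface text tells. Its arguments: {"type":"object","properties":{"delta_rot":{"type":"array","items":{"type":"array","items":{"type":"number"}}},"delta_pos":{"type":"array","items":{"type":"array","items":{"type":"number"}}},"gripper":{"type":"array","items":{"type":"number"}},"grip_force":{"type":"number"}},"required":["delta_rot","delta_pos","gripper"]}

```bash
mkdir -p pics; python3 - <<'E'
from rig import status, viewer
import cv2,numpy as np
np.set_printoptions(precision=4,suppress=True)
o=status.get_obs();print(o)
for n in("scene","top"):
    c=viewer.camera(n);cv2.imwrite(f"pics/{n}0.png",c["pixels"]);print(n,c["fx"],c["fy"],c["cx"],c["cy"]);print(c["pose"])
E
```

```text
{'time': 0.0, 'q': array([-1.4815,  0.5284,  1.4339, -0.    ,  1.1814, -0.1785]), 'joint_velocities': array([ 0.0003,  0.0009, -0.0003,  0.0004,  0.0001, -0.0013]), 'joint_torque': array([  0.0001, -44.0036, -17.6594,   0.0633,   0.0583,  -0.0002]), 'position': array([ 0.1653, -0.6019,  0.184 ]), 'tool_rot': array([ 0.991 ,  0.1335,  0.    , -0.0011]), 'ft_force': array([-0.1553,  0.0176,  0.5946]), 'moment': array([-0.0143,  0.    , -0.0265]), 'grip_force': 0.0, 'grip_width': 0.08723851816510017}
scene 540.0520631180967 540.0520631180967 283.44600659766036 204.84751796159887
[[-0.6452  0.6286 -0.4343  1.2084]
 [ 0.7639  0.5421 -0.3501  0.5134]
 [ 0.0154 -0.5577 -0.8299  1.372 ]
 [ 0.      0.      0.      1.    ]]
top 521.3320455064776 521.3320455064776 284.1490544537977 211.46213769143677
[[ 0.0476 -0.9765  0.2104  0.2281]
 [-0.9989 -0.0476  0.0051 -0.0183]
 [ 0.005  -0.2104 -0.9776  1.7212]
 [ 0.      0.      0.      1.    ]]
```

View pics/scene0.png

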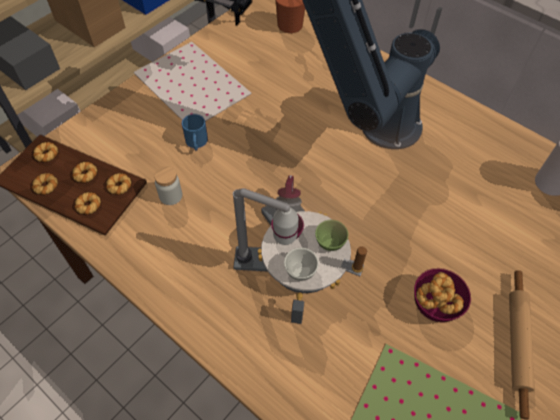

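View pics/top0.png

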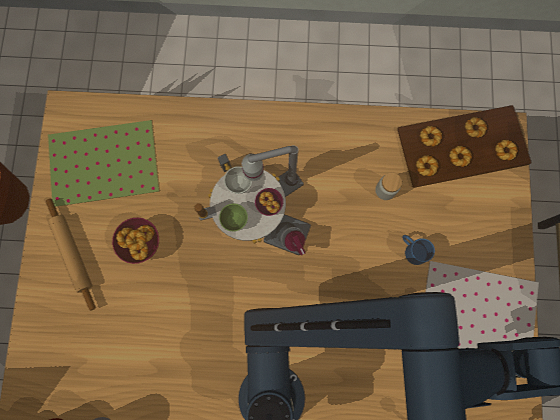

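The scene view shows the turntable near (305,250), the handle at (360,258), the knob at (289,190) and the post at (242,220). In the top view the turntable is near (248,203), the mauve bowl at (269,202), the handle at (201,211), the knob at (293,241) and the shaker at (252,165). The loose biscuit bowl is left of the stand at (135,240), and the jar and mug are to the right.

```bash
python3 - <<'E'
import cv2,numpy as np
a=cv2.imread("pics/top0.png")[140:265,185:320];b=cv2.imread("pics/scene0.png")[170:295,240:375]
o=np.vstack([cv2.resize(x,None,fx=2.96*2,fy=2.96*2,interpolation=cv2.INTER_CUBIC)[:, :] for x in(a,)])
p=np.vstack([cv2.resize(x,None,fx=2.96*2,fy=2.96*2,interpolation=cv2.INTER_CUBIC) for x in(b,)])
w=np.hstack([cv2.resize(o,(400,370)),cv2.resize(p,(400,370))]);cv2.imwrite("pics/z.png",w);print(w.shape)
E
cat > h.py <<'E'
import cv2,numpy as np
np.set_printoptions(precision=4,suppress=True)
K={"scene":(540.052,283.446,204.8475,np.array([[-0.6452,0.6286,-0.4343,1.2084],[0.7639,0.5421,-0.3501,0.5134],[0.0154,-0.5577,-0.8299,1.372]])),
"top":(521.332,284.149,211.462,np.array([[0.0476,-0.9765,0.2104,0.2281],[-0.9989,-0.0476,0.0051,-0.0183],[0.005,-0.2104,-0.9776,1.7212]]))}
def ray(n,u,v):
    f,cx,cy,P=K[n];d=P[:,:3]@np.array([(u-cx)/f,(v-cy)/f,1]);return P[:,3],d/np.linalg.norm(d)
def plane(n,u,v,z):
    o,d=ray(n,u,v);return o+d*(z-o[2])/d[2]
def tri(rs):
    A=sum(np.eye(3)-np.outer(d,d) for o,d in rs);b=sum((np.eye(3)-np.outer(d,d))@o for o,d in rs)
    p=np.linalg.solve(A,b);return p,[np.linalg.norm((np.eye(3)-np.outer(d,d))@(p-o)) for o,d in rs]
def proj(n,p):
    f,cx,cy,P=K[n];c=P[:,:3].T@(np.asarray(p)-P[:,3]);return f*c[0]/c[2]+cx,f*c[1]/c[2]+cy
E
```

```text
(370, 800, 3)
```

View pics/z.png

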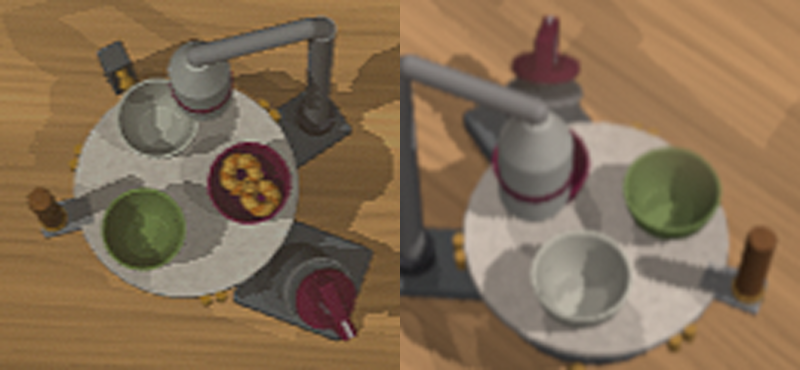

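The crop (scale 2.96) shows the handle top at top px (198.5,206) and scene px (362.5,249). The bowl rims in the top view are mauve (269,201), green (234,217) and white (239,180). The knob bar's white-marked end points down-right in the top view.

```bash
python3 - <<'E'
from h import *
I={n:cv2.imread(f"pics/{n}0.png") for n in K}
def blobs(n,f,roi,k=3):
    u0,u1,v0,v1=roi;hsv=cv2.cvtColor(I[n],cv2.COLOR_BGR2HSV).astype(int);m=np.zeros(hsv.shape[:2],np.uint8)
    m[v0:v1,u0:u1]=f(hsv[...,0],hsv[...,1],hsv[...,2])[v0:v1,u0:u1]
    cs=sorted(cv2.findContours(m,0,cv2.CHAIN_APPROX_NONE)[0],key=len)[::-1][:k]
    for c in cs:
        if len(c)>8:
            e=cv2.fitEllipse(cv2.convexHull(c)) if len(cv2.convexHull(c))>4 else None
            print(n,len(c),cv2.boundingRect(c),"ell",np.round(e[0],1),np.round(e[1],1))
print("green");g=lambda h,s,v:(h>30)&(h<50)&(s>90)&(v>30)
blobs("top",g,(210,260,195,240),1);blobs("scene",g,(310,355,215,255),1)
print("mauve");mv=lambda h,s,v:((h>160)|(h<3))&(s>110)
blobs("top",mv,(245,320,185,265));blobs("scene",mv,(260,320,165,240))
print("handle");w=lambda h,s,v:(h<16)&(s>125)&(v<130)
blobs("top",w,(190,212,195,220));blobs("scene",w,(350,372,240,275))
print("white disc");d=lambda h,s,v:(s<45)&(v>115)
blobs("top",d,(205,290,160,245),1);blobs("scene",d,(255,355,205,295),1)
r=lambda a,b:tri([ray("top",*a),ray("scene",*b)])
print("axis disc eyeballed",r((248.1,203.8),(306.1,250.3)))
print("handle top",r((198.5,205.8),(362.5,249.3)))
for n,p in(("m",(269.4,201.4)),("g",(233.6,217)),("w",(238.7,179.8))):print(n,plane("top",*p,.134))
E
```

```text
green
top 76 (220, 204, 27, 27) ell [233. 217.] [27.3 27.7]
scene 104 (316, 223, 31, 27) ell [330.8 235.5] [27.1 30.4]
mauve
top 76 (255, 188, 28, 28) ell [268.6 201.5] [26.9 27.2]
top 74 (285, 231, 20, 24) ell [296.  242.5] [20.7 25. ]
scene 73 (279, 177, 21, 21) ell [289.9 187.5] [20.  23.6]
scene 38 (297, 217, 6, 20) ell [299.4 226.3] [ 5.5 18.4]Traceback (most recent call last):
  File "<stdin>", line 14, in <module>
  File "<stdin>", line 10, in blobs
TypeError: 'NoneType' object is not subscriptable
```

```bash
python3 - <<'E'
from h import *
r=lambda a,b:tri([ray("top",*a),ray("scene",*b)])
T=lambda u,v:(185+u/2.963,140+v/2.963)
S=lambda u,v:(240+(u-400)/2.963,170+v/2.963)
print("axis disc",r(T(187,189),S(596,238)))
print("handle top",r(T(40,193),S(763,234)))
print("green rim",r((233,217),(330.8,235.5)))
m,g,w=[plane("top",*p,.134) for p in((268.6,201.5),(233,217),T(159,118))]
c=(m+g+w)/3;print(m,g,w,"c",c,[np.linalg.norm((x-c)[:2]) for x in(m,g,w)])
for x in(m,g,w):print(np.degrees(np.arctan2(*(x-c)[1::-1])))
print("white rim",r(T(159,118),S(581,278)))
h=plane("top",*T(40,193),.185);print("h",h,np.linalg.norm((h-c)[:2]),np.degrees(np.arctan2(*(h-c)[1::-1])))
print("housing top",r(T(113,47),(297.5,305)),plane("top",*T(113,47),.09))
print("post/arm elbow",r(T(322,28),S(412,68)))
print("shaker top",plane("top",*T(195,55),.342), "tip",plane("top",*T(203,105),.19))
a=T(325,270);b=T(349,335)
print("knob bar marked tip",r(T(346,334),S(549,20)))
print("knob disc",r(T(325,298),S(546,68)))
E
```

```text
axis disc (array([0.6025, 0.1088, 0.0719]), [np.float64(0.00055527256517909), np.float64(0.0005552725651790495)])
handle top (array([0.5636, 0.2495, 0.1909]), [np.float64(0.0017550413343236748), np.float64(0.0017550413343237394)])
green rim (array([0.5471, 0.148 , 0.1232]), [np.float64(0.0010754226873216826), np.float64(0.0010754226873216609)])
[0.5992 0.0401 0.134 ] [0.5444 0.1478 0.134 ] [0.6647 0.1381 0.134 ] c [0.6027 0.1087 0.134 ] [np.float64(0.06870772800027715), np.float64(0.07026062725462565), np.float64(0.06858885505693019)]
-92.98992083965754
146.1468020018792
25.450091099336834
white rim (array([0.6669, 0.1399, 0.1243]), [np.float64(0.0009166018154620939), np.float64(0.0009166018154620952)])
h [0.5656 0.249  0.185 ] 0.1451225440926676 104.8089561865994
housing top (array([0.7522, 0.1986, 0.098 ]), [np.float64(0.0012723089189246983), np.float64(0.001272308918924765)]) [0.7554 0.1986 0.09  ]
post/arm elbow (array([ 0.7018, -0.0235,  0.3321]), [np.float64(0.006739812802100355), np.float64(0.006739812802100402)])
shaker top [0.6699 0.0881 0.342 ] tip [0.6653 0.0883 0.19  ]
knob bar marked tip (array([ 0.4495, -0.073 ,  0.0946]), [np.float64(0.001872394381463928), np.float64(0.0018723943814639092)])
knob disc (array([ 0.4883, -0.0472,  0.078 ]), [np.float64(0.0006443892377810162), np.float64(0.0006443892377809794)])
```

```bash
cat >> h.py <<'E'
from scipy.spatial.transform import Rotation as R
def down(yaw_y):  # tool pointing down, y axis at azimuth (deg)
    a=np.radians(yaw_y);y=np.array([np.cos(a),np.sin(a),0]);z=np.array([0,0,-1.]);return R.from_matrix(np.c_[np.cross(y,z),y,z])
def delta(p0,R0,p,Rt):
    return (R0.inv()*Rt).as_rotvec(degrees=True).round(1), (R0.inv().apply(np.asarray(p)-p0)).round(3)
E
python3 - <<'E'
from h import *
from rig import status,viewer
o=status.get_obs();p,q=o["position"],R.from_quat(o["tool_rot"])
print(viewer.camera("wrist")["mount"])
for t in [(.165,-.603,.33),(.40,-.20,.33),(.44,-.12,.33)]:print(delta(p,q,t,down(-75)))
E
```

```text
[[-0.0004 -0.9598 -0.2806  0.0765]
 [ 1.     -0.0004  0.0001  0.    ]
 [-0.0002 -0.2806  0.9598 -0.2003]
 [ 0.      0.      0.      1.    ]]
(array([-0.1, -0. ,  0.3]), array([-0.001,  0.001, -0.146]))
(array([-0.1, -0. ,  0.3]), array([ 0.333, -0.326, -0.145]))
(array([-0.1, -0. ,  0.3]), array([ 0.392, -0.392, -0.145]))
```

Call:
arm_command:
  delta_rot:
    - [0,0,0]
    - [0,0,0]
    - [0,0,0]
    - [0,0,0]
    - [0,0,0]
    - [0,0,0]
    - [0,0,0]
    - [0,0,0]
    - [0,0,0]
    - [0,0,0]
    - [0,0,0]
    - [0,0,0]
  delta_pos:
    - [0,0,-0.04]
    - [0,0,-0.08]
    - [0.01,-0.01,-0.12]
    - [0.035,-0.035,-0.145]
    - [0.065,-0.063,-0.145]
    - [0.094,-0.092,-0.145]
    - [0.123,-0.12,-0.145]
    - [0.152,-0.149,-0.145]
    - [0.181,-0.177,-0.145]
    - [0.21,-0.205,-0.145]
    - [0.239,-0.234,-0.145]
    - [0.268,-0.262,-0.145]
  gripper: [-1,-1,-1,-1,-1,-1,-1,-1,-1,-1,-1,-1]

```text
time: 1.15
position: [0.3548, -0.2769, 0.3298]
tool_rot: [0.991, 0.133, -0.0, -0.0]
ft_force: [0.0, -0.3, -0.2]
grip_width: 0.0873
grip_force: 0.0
```

Call:
arm_command:
  delta_rot:
    - [0,0,0]
    - [0,0,0]
    - [0,0,0]
    - [0,0,0]
    - [0,0,0]
    - [0,0,0]
    - [0,0,0]
  delta_pos:
    - [0.03,-0.03,0]
    - [0.06,-0.06,0]
    - [0.09,-0.09,0]
    - [0.115,-0.12,0]
    - [0.124,-0.13,0]
    - [0.124,-0.13,0]
    - [0.124,-0.13,0]
  gripper: [-1,-1,-1,-1,-1,-1,-1]

```text
time: 1.73
position: [0.4396, -0.1203, 0.3298]
tool_rot: [0.991, 0.135, -0.0, 0.0]
ft_force: [0.5, -0.7, 0.2]
grip_width: 0.0871
grip_force: 0.0
```

```bash
cat >> h.py <<'E'
def snap(name):
    from rig import status,viewer
    o=status.get_obs();c=viewer.camera("wrist");T=np.eye(4);T[:3,:3]=R.from_quat(o["tool_rot"]).as_matrix();T[:3,3]=o["position"]
    K[name]=(c["fx"],c["cx"],c["cy"],(T@c["mount"])[:3]);cv2.imwrite(f"pics/{name}.png",c["pixels"])
    np.save(f"pics/{name}.npy",np.array(K[name][:3]+tuple(K[name][3].ravel())));return c["pixels"]
def load(name):
    a=np.load(f"pics/{name}.npy");K[name]=(a[0],a[1],a[2],a[3:].reshape(3,4));return cv2.imread(f"pics/{name}.png")
E
python3 -c "
from h import *
from rig import status
snap('w1');o=status.get_obs();print(o['time'],o['position'],o['tool_rot'],o['q'])
print([proj('w1',p) for p in((.47,-.06,.1),(.6027,.1087,.088))])"
```

```text
1.7833 [ 0.4394 -0.1212  0.3298] [ 0.991   0.1338 -0.0004  0.0002] [-0.5144  0.1334  1.6222 -0.0008  1.3863  0.788 ]
[(np.float64(238.86965105758244), np.float64(131.42095448831205)), (np.float64(115.76408818938717), np.float64(-34.36502822883401))]
```

View pics/w1.png

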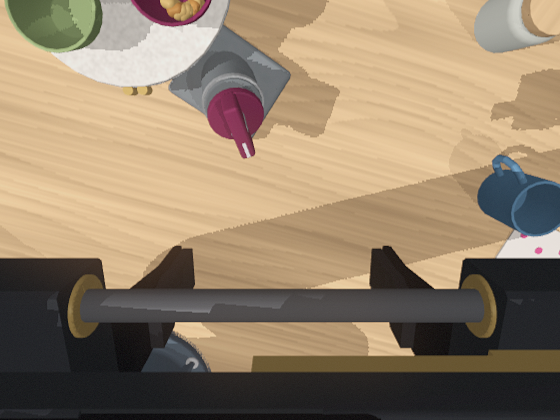

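Wrist view: the knob disc is centred near (236,112). The bar's white-marked end is at (246,150), the collar at (230,82), and the square base has corners at (235,25) and (290,75). The view is clear, so a second one will give triangulation.

Call:
arm_command:
  delta_rot:
    - [0,0,0]
    - [0,0,0]
    - [0,0,0]
    - [0,0,0]
    - [0,0,0]
    - [0,0,0]
  delta_pos:
    - [0,-0.04,0]
    - [0,-0.08,0]
    - [0,-0.12,0]
    - [0,-0.14,0]
    - [0,-0.14,0]
    - [0,-0.14,0]
  gripper: [-1,-1,-1,-1,-1,-1]

```text
time: 2.28
position: [0.4025, 0.0132, 0.3301]
tool_rot: [0.991, 0.134, 0.0, 0.001]
ft_force: [0.7, 0.0, 0.5]
grip_width: 0.0867
grip_force: 0.0
```

```bash
python3 -c "
from h import *
snap('w2')
a=load('w1')[20:190,160:330];u,v=proj('w2',(.47,-.06,.1));print(u,v)
b=load('w2');u0=int(u)-85;v0=max(0,int(v)-105);print(u0,v0)
b=b[v0:v0+170,u0:u0+170]
cv2.imwrite('pics/z2.png',np.hstack([cv2.resize(x,(400,400),interpolation=cv2.INTER_CUBIC) for x in(a,b)]))"
```

```text
356.6555171041513 131.32634992993647
271 26
```

View pics/z2.png

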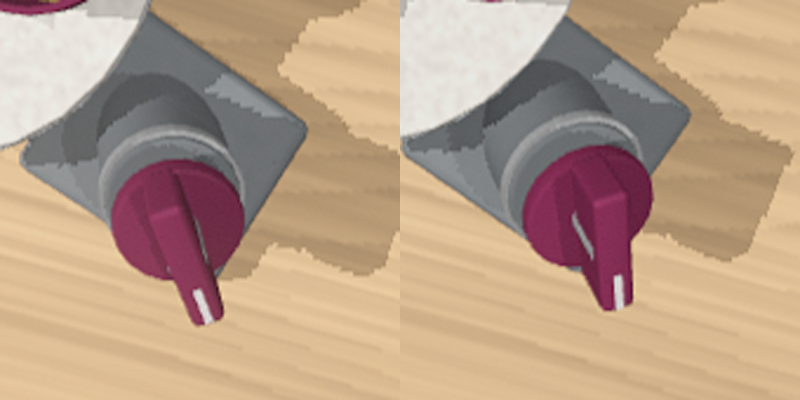

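```bash
python3 - <<'E'
from h import *
load('w1');load('w2')
s=400/170
r=lambda a,b:tri([ray("w1",160+a[0]/s,20+a[1]/s),ray("w2",271+(b[0]-400)/s,26+b[1]/s)])
E2,e2=r((167,210),(606,194));E1,e1=r((207,320),(618,307));D,e=r((178,218),(588,207))
C,e3=r((172,182),(573,164))
print("far end",E2,e2,"near",E1,e1,"len",np.linalg.norm(E1-E2),"disc",D,e)
m=(E1+E2)/2;ax=m-D;print("mid top",m,"axis est",ax,np.linalg.norm(ax),"tilt",np.degrees(np.arccos(ax[2]/np.linalg.norm(ax))),"az",np.degrees(np.arctan2(ax[1],ax[0])))
b=(E1-E2);print("bar az",np.degrees(np.arctan2(b[1],b[0])),"incl",np.degrees(np.arcsin(b[2]/np.linalg.norm(b))))
c=np.array([.6027,.1087]);print("radial az",np.degrees(np.arctan2(*(m[:2]-c)[::-1])))
# base rectangle edges direction in w1 at z~0.0
P=lambda a,z:plane("w1",160+a[0]/s,20+a[1]/s,z)
a1,a2,a3=P((150,15),.01),P((306,128),.01),P((240,250),.01);print("base edges az",[np.degrees(np.arctan2(*(y-x)[1::-1])) for x,y in((a1,a2),(a2,a3))])
# collar axis: collar rim ellipse center
print("collar",r((171,190),(570,178)))
for t in (-126.,-115,-108.5):
  a=np.radians(t);ax=np.array([np.sin(np.radians(35))*np.cos(a),np.sin(np.radians(35))*np.sin(a),np.cos(np.radians(35))]);print(t,"bar.axis",b@ax/np.linalg.norm(b))
E
```

```text
far end [ 0.4936 -0.0486  0.1263] [np.float64(0.0003707285166207731), np.float64(0.00037072851662088287)] near [ 0.4446 -0.0773  0.1003] [np.float64(0.0003646729616142656), np.float64(0.0003646729616142311)] len 0.06247723516268204 disc [ 0.4881 -0.0499  0.0847] [np.float64(0.000793842301599096), np.float64(0.0007938423015989401)]
mid top [ 0.4691 -0.063   0.1133] axis est [-0.019  -0.0131  0.0286] 0.036701114411956066 tilt 38.88213066598329 az -145.48577993878956
bar az -149.59662560745272 incl -24.512890805840208
radial az -127.89191502888877
base edges az [np.float64(-108.63657710201385), np.float64(165.79984004457577)]
collar (array([ 0.5   , -0.0404,  0.0618]), [np.float64(0.0005353157779059163), np.float64(0.0005353157779058458)])
-126.0 bar.axis 0.13837808590590542
-115 bar.axis 0.08973037125650161
-108.5 bar.axis 0.05342446075572993
```

Bar midpoint is about (0.469,-0.063,0.113) at its top, leaning along azimuth -144°, which puts the initial knob turn near 0.08 rad. I'll do the turntable first and then look at the knob again along its axis.

```bash
python3 - <<'E'
from h import *
from rig import status
o=status.get_obs();p,q=o["position"],R.from_quat(o["tool_rot"])
print(delta(p,q,(.564,.2495,.26),down(16)),plane("top",135,240,.1))
# arc plan from the grasp: handle angle 106 -> 185
c=np.array([.6027,.1087]);p0=np.array([.564,.2495,.141]);q0=down(16)
a0=np.degrees(np.arctan2(*(p0[:2]-c)[::-1]));print(a0)
for a in np.arange(5,86,5):
    t=np.radians(a0+a);print(a,delta(p0,q0,[*(c+.1465*np.r_[np.cos(t),np.sin(t)]),.141],down(16+a))[1])
E
```

```text
(array([  0.1,   0. , -90.7]), array([ 0.218, -0.186,  0.07 ])) [0.4627 0.4535 0.1   ]
105.36868457775569
5 [ 0.    -0.013  0.   ]
10 [-0.001 -0.025  0.   ]
15 [-0.004 -0.038  0.   ]
20 [-0.008 -0.05   0.   ]
25 [-0.013 -0.062  0.   ]
30 [-0.018 -0.073  0.   ]
35 [-0.025 -0.084  0.   ]
40 [-0.033 -0.095  0.   ]
45 [-0.041 -0.104  0.   ]
50 [-0.051 -0.113  0.   ]
55 [-0.061 -0.121  0.   ]
60 [-0.071 -0.128  0.   ]
65 [-0.083 -0.134  0.   ]
70 [-0.094 -0.139  0.   ]
75 [-0.107 -0.143  0.   ]
80 [-0.119 -0.146  0.   ]
85 [-0.132 -0.147  0.   ]
```

Call:
arm_command:
  delta_rot:
    - [0,0,-7]
    - [0,0,-14]
    - [0,0,-21]
    - [0,0,-28]
    - [0,0,-35]
    - [0,0,-42]
    - [0,0,-49]
    - [0,0,-56]
    - [0,0,-63]
    - [0,0,-70]
    - [0,0,-77]
    - [0,0,-84]
  delta_pos:
    - [0.018,-0.015,0]
    - [0.036,-0.031,0]
    - [0.054,-0.046,0]
    - [0.072,-0.062,0]
    - [0.091,-0.077,0]
    - [0.109,-0.093,0.01]
    - [0.127,-0.108,0.02]
    - [0.145,-0.124,0.03]
    - [0.163,-0.139,0.04]
    - [0.181,-0.155,0.05]
    - [0.2,-0.17,0.06]
    - [0.218,-0.186,0.07]
  gripper: [-1,-1,-1,-1,-1,-1,-1,-1,-1,-1,-1,-1]

```text
time: 3.33
position: [0.5664, 0.2495, 0.2587]
tool_rot: [0.646, 0.763, -0.0, 0.0]
ft_force: [0.1, -0.5, -0.3]
grip_width: 0.0873
grip_force: 0.0
```

Call:
arm_command:
  delta_rot:
    - [0,0,-6.7]
    - [0,0,-6.7]
    - [0,0,-6.7]
    - [0,0,-6.7]
  delta_pos:
    - [0,0,0]
    - [0,0,0]
    - [0,0,0]
    - [0,0,0]
  gripper: [-1,-1,-1,-1]

```text
time: 3.67
position: [0.5645, 0.2494, 0.26]
tool_rot: [0.603, 0.797, -0.0, 0.0]
ft_force: [-0.9, 0.1, 0.7]
grip_width: 0.0872
grip_force: 0.0
```

```bash
python3 - <<'E'
from h import *
from rig import status
snap('w3');o=status.get_obs();print(o['position'],o['tool_rot'],o['q'])
for n in[(.564,.2495,.185),(.564,.2495,.12)]:print(proj('w3',n))
E
```

```text
[0.5644 0.2497 0.2603] [0.6031 0.7976 0.0001 0.0003] [ 0.2358  0.4436  1.3616 -0.0003  1.3358 -0.0401]
(np.float64(281.7112723908997), np.float64(204.42351929590993))
(np.float64(281.8420264808248), np.float64(186.515825349505))
```

View pics/w3.png

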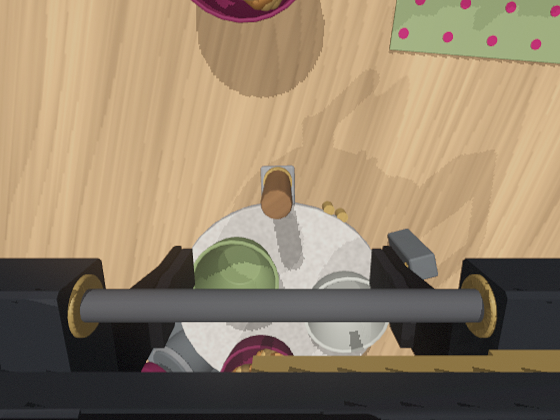

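The handle top is at (277,204), within 5 px of the prediction (281.7,204.4). Descend and grip.

Call:
arm_command:
  delta_rot:
    - [0,0,0]
    - [0,0,0]
    - [0,0,0]
    - [0,0,0]
    - [0,0,0]
    - [0,0,0]
    - [0,0,0]
    - [0,0,0]
    - [0,0,0]
    - [0,0,0]
    - [0,0,0]
    - [0,0,0]
  delta_pos:
    - [0,-0.003,0.035]
    - [0,-0.003,0.07]
    - [0,-0.003,0.1]
    - [0,-0.003,0.119]
    - [0,-0.003,0.119]
    - [0,-0.003,0.119]
    - [0,-0.003,0.119]
    - [0,-0.003,0.119]
    - [0,-0.003,0.119]
    - [0,-0.003,0.119]
    - [0,-0.003,0.119]
    - [0,-0.003,0.119]
  gripper: [-1,-1,-1,-1,-1,1,1,1,1,1,1,1]
  grip_force: 15

```text
time: 4.72
position: [0.5611, 0.2504, 0.1415]
tool_rot: [0.601, 0.799, 0.0, 0.0]
ft_force: [-0.3, 0.0, 0.9]
grip_width: 0.0489
grip_force: 0.0
```

Call:
arm_command:
  delta_rot:
    - [0,0,0]
    - [0,0,0]
    - [0,0,0]
    - [0,0,0]
    - [0,0,0]
    - [0,0,0]
  delta_pos:
    - [0,0,0]
    - [0,0,0]
    - [0,0,0]
    - [0,0,0]
    - [0,0,0]
    - [0,0,0]
  gripper: [1,1,1,1,1,1]

```text
time: 5.22
position: [0.5606, 0.2503, 0.1408]
tool_rot: [0.602, 0.799, -0.0, -0.0]
ft_force: [-0.5, 0.3, -0.1]
grip_width: 0.0247
grip_force: 15.0
```

Call:
arm_command:
  delta_rot:
    - [0,0,-5]
    - [0,0,-10]
    - [0,0,-15]
    - [0,0,-20]
    - [0,0,-25]
    - [0,0,-30]
    - [0,0,-35]
    - [0,0,-40]
    - [0,0,-45]
    - [0,0,-50]
    - [0,0,-55]
    - [0,0,-60]
  delta_pos:
    - [-0.001,-0.013,0]
    - [-0.002,-0.026,0]
    - [-0.005,-0.038,0]
    - [-0.009,-0.05,0]
    - [-0.014,-0.062,0]
    - [-0.02,-0.074,0]
    - [-0.027,-0.085,0]
    - [-0.035,-0.095,0]
    - [-0.043,-0.104,0]
    - [-0.053,-0.113,0]
    - [-0.063,-0.121,0]
    - [-0.074,-0.128,0]
  gripper: [1,1,1,1,1,1,1,1,1,1,1,1]

```text
time: 6.22
position: [0.4587, 0.1434, 0.1408]
tool_rot: [0.119, 0.993, 0.0, 0.001]
ft_force: [2.6, -0.2, -4.3]
grip_width: 0.0251
grip_force: 15.0
```

```bash
python3 - <<'E'
from h import *
from rig import status,viewer
o=status.get_obs();p=o['position'];c=np.array([.6027,.1087]);d=p[:2]-c
print(o['time'],p,np.degrees(np.arctan2(d[1],d[0]))%360,np.linalg.norm(d),o['ft_force'],o['grip_width'],(R.from_quat(o['tool_rot'])*down(76).inv()).as_rotvec(degrees=True))
cv2.imwrite('pics/t1.png',cv2.resize(viewer.camera('top')['pixels'][130:265,180:340],None,fx=4,fy=4,interpolation=cv2.INTER_CUBIC))
E
```

```text
6.2167 [0.4587 0.1434 0.1408] 166.44753562318954 0.1481354435630067 [ 2.5908 -0.2058 -4.3054] 0.025107387057809138 [ 0.0138 -0.1004  0.2827]
```

Call:
arm_command:
  delta_rot:
    - [0,0,-2]
    - [0,0,-4]
    - [0,0,-6]
    - [0,0,-8]
    - [0,0,-10]
    - [0,0,-12]
    - [0,0,-14]
    - [0,0,-15]
    - [0,0,-15]
    - [0,0,-15]
  delta_pos:
    - [0,-0.005,0]
    - [0,-0.01,0]
    - [-0.001,-0.015,0]
    - [-0.001,-0.02,0]
    - [-0.002,-0.026,0]
    - [-0.003,-0.031,0]
    - [-0.004,-0.036,0]
    - [-0.005,-0.038,0]
    - [-0.005,-0.038,0]
    - [-0.005,-0.038,0]
  gripper: [1,1,1,1,1,1,1,1,1,1]

```text
time: 7.1
position: [0.4543, 0.1044, 0.1408]
tool_rot: [-0.009, 1.0, -0.001, 0.0]
ft_force: [1.9, -5.4, -4.0]
grip_width: 0.025
grip_force: 15.0
```

```bash
python3 - <<'E'
from h import *
from rig import status,viewer
o=status.get_obs();p=o['position'];c=np.array([.6027,.1087]);d=p[:2]-c
print(o['time'],p,np.degrees(np.arctan2(d[1],d[0]))%360,np.linalg.norm(d),o['ft_force'],o['grip_width'])
E
```

```text
7.1 [0.4543 0.1044 0.1408] 181.6614380330044 0.14847089939807354 [ 1.8833 -5.3648 -4.0004] 0.024970377310815684
```

Call:
arm_command:
  delta_rot:
    - [0,0,-1]
    - [0,0,-1.5]
    - [0,0,-1.5]
    - [0,0,-1.5]
  delta_pos:
    - [0,-0.002,0]
    - [0,-0.004,0]
    - [0,-0.004,0]
    - [0,-0.004,0]
  gripper: [1,1,1,1]

```text
time: 7.43
position: [0.4544, 0.1024, 0.1409]
tool_rot: [-0.022, 1.0, 0.001, 0.0]
ft_force: [3.0, 3.1, -6.4]
grip_width: 0.0251
grip_force: 15.0
```

Call:
arm_command:
  delta_rot:
    - [0,0,0]
    - [0,0,0]
    - [0,0,0]
    - [0,0,0]
    - [0,0,0]
    - [0,0,0]
    - [0,0,0]
    - [0,0,0]
    - [0,0,0]
  delta_pos:
    - [0,0,0]
    - [0,0,0]
    - [0,0,0]
    - [0,0,0]
    - [0,0,0]
    - [0,0,0]
    - [0,0,0]
    - [0,0,0]
    - [0,0,0]
  gripper: [-1,-1,-1,-1,-1,-1,-1,-1,-1]

```text
time: 8.18
position: [0.4539, 0.1017, 0.141]
tool_rot: [-0.022, 1.0, -0.0, -0.0]
ft_force: [-0.4, -0.4, -1.1]
grip_width: 0.0768
grip_force: 0.0
```

Call:
arm_command:
  delta_rot:
    - [0,0,0]
    - [0,0,0]
    - [0,0,0]
    - [0,0,0]
    - [0,0,0]
    - [0,0,0]
    - [0,0,0]
  delta_pos:
    - [0,0,-0.02]
    - [0,0,-0.055]
    - [0,0,-0.095]
    - [0,0,-0.13]
    - [0,0,-0.15]
    - [0,0,-0.15]
    - [0,0,-0.15]
  gripper: [-1,-1,-1,-1,-1,-1,-1]

```text
time: 8.77
position: [0.4545, 0.1017, 0.292]
tool_rot: [-0.022, 1.0, -0.0, 0.001]
ft_force: [-1.3, -0.1, -1.0]
grip_width: 0.0873
grip_force: 0.0
```

```bash
cat >> h.py <<'E'
def knob(az=-144,turn=.08,tilt=35):  # tool rot: z into knob, x down-slope turned clockwise by turn
    a,t=np.radians([az,tilt]);n=np.array([np.sin(t)*np.cos(a),np.sin(t)*np.sin(a),np.cos(t)]);x=np.array([np.cos(t)*np.cos(a),np.cos(t)*np.sin(a),-np.sin(t)])
    return n,R.from_rotvec(-n*turn)*R.from_matrix(np.c_[x,np.cross(-n,x),-n])
E
python3 - <<'E'
from h import *
from rig import status,viewer
o=status.get_obs();p=o['position'];q=R.from_quat(o['tool_rot']);print(o['time'],p,o['q'])
n,r=knob();G=np.array([.476,-.0585,.106])
print(r.as_matrix(),delta(p,q,G+.13*n,r),delta(p,q,(.42,-.06,.29),r))
I=viewer.camera('top')['pixels'];cv2.imwrite('pics/top2.png',I)
h=cv2.cvtColor(I,cv2.COLOR_BGR2HSV).astype(int)
for nm,f in(("mauve",((h[...,0]>160)|(h[...,0]<3))&(h[...,1]>110)),("green",(h[...,0]>30)&(h[...,0]<50)&(h[...,1]>90)&(h[...,2]>30))):
    m=np.zeros(f.shape,np.uint8);m[150:245,205:300]=f[150:245,205:300]
    for c in cv2.findContours(m,0,1)[0]:
        if len(c)>15:
            e=cv2.fitEllipse(cv2.convexHull(c));P=plane('top',*e[0],.134);print(nm,e[0],e[1],P,np.degrees(np.arctan2(P[1]-.1087,P[0]-.6027)))
E
```

```text
8.7667 [0.4545 0.1017 0.292 ] [-0.0204  0.1816  1.6681 -0.      1.289  -1.6357]
[[-0.7076 -0.5329  0.464 ]
 [-0.4153  0.8449  0.3371]
 [-0.5717  0.0458 -0.8192]] (array([-11.6, -33.3, -27.9]), array([ 0.048, -0.202,  0.079])) (array([-11.6, -33.3, -27.9]), array([ 0.042, -0.16 ,  0.002]))
mauve (292.9652099609375, 239.16139221191406) (15.466200828552246, 18.975421905517578) [ 0.4839 -0.0413  0.134 ] -128.3887051437366
mauve (254.4841766357422, 179.16400146484375) (26.56065559387207, 27.09069061279297) [0.6693 0.0884 0.134 ] -16.923466602835447
green (262.0006103515625, 209.1836700439453) (12.209081649780273, 23.550085067749023) [0.5736 0.0593 0.134 ] -120.4931769138991
```

The mauve bowl is now at (0.669,0.088), under the shaker. Moving to hover over the knob along its axis.

Call:
arm_command:
  delta_rot:
    - [-1.7,-4.8,-4]
    - [-3.3,-9.5,-8]
    - [-5,-14.3,-12]
    - [-6.6,-19,-16]
    - [-8.3,-23.8,-20]
    - [-9.9,-28.5,-24]
    - [-11.6,-33.3,-27.9]
    - [-11.6,-33.3,-27.9]
    - [-11.6,-33.3,-27.9]
    - [-11.6,-33.3,-27.9]
    - [-11.6,-33.3,-27.9]
  delta_pos:
    - [0.006,-0.025,0]
    - [0.012,-0.05,0]
    - [0.018,-0.075,0]
    - [0.024,-0.1,0.01]
    - [0.03,-0.125,0.025]
    - [0.036,-0.15,0.04]
    - [0.042,-0.175,0.06]
    - [0.048,-0.202,0.079]
    - [0.048,-0.202,0.079]
    - [0.048,-0.202,0.079]
    - [0.048,-0.202,0.079]
  gripper: [-1,-1,-1,-1,-1,-1,-1,-1,-1,-1,-1]

```text
time: 9.73
position: [0.487, 0.0117, 0.302]
tool_rot: [-0.228, 0.941, 0.085, 0.237]
ft_force: [0.6, -0.6, -0.2]
grip_width: 0.0871
grip_force: 0.0
```

```bash
python3 - <<'E'
from h import *
from rig import status
snap('w4');o=status.get_obs();print(o['time'],o['position'],o['q'],R.from_quat(o['tool_rot']).as_matrix())
n,r=knob();G=np.array([.476,-.0585,.106])
for k in(.012,-.024):print(proj('w4',G+k*n))
E
```

```text
9.7833 [0.4882 0.0128 0.3041] [-0.5415  0.039   1.9355  0.5524  1.0014 -2.8542] [[-0.7808 -0.4703  0.4113]
 [-0.3894  0.8811  0.2683]
 [-0.4886  0.0493 -0.8711]]
(np.float64(203.14100725283419), np.float64(37.54914632598411))
(np.float64(212.67353882713996), np.float64(48.39044889033619))
```

View pics/w4.png

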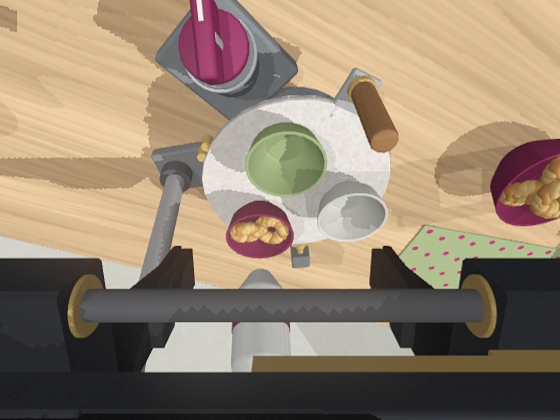

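The knob disc is at (214,47), matching the prediction, and the turntable shows mauve nearest the shaker. Joint 6 is at its limit, so I'll turn the tool half a turn the other way and use the equivalent grasp.

Call:
arm_command:
  delta_rot:
    - [0,0,7]
    - [0,0,14]
    - [0,0,21]
    - [0,0,28]
    - [0,0,35]
    - [0,0,42]
    - [0,0,49]
    - [0,0,56]
    - [0,0,63]
    - [0,0,70]
    - [0,0,77]
    - [0,0,84]
  delta_pos:
    - [0,0,0]
    - [0,0,0]
    - [0,0,0]
    - [0,0,0]
    - [0,0,0]
    - [0,0,0]
    - [0,0,0]
    - [0,0,0]
    - [0,0,0]
    - [0,0,0]
    - [0,0,0]
    - [0,0,0]
  gripper: [-1,-1,-1,-1,-1,-1,-1,-1,-1,-1,-1,-1]

```text
time: 10.78
position: [0.4865, 0.0115, 0.3023]
tool_rot: [0.462, 0.85, 0.221, 0.12]
ft_force: [0.1, -0.1, 0.0]
grip_width: 0.0867
grip_force: 0.0
```

```bash
python3 - <<'E'
from h import *
from rig import status
o=status.get_obs();p=o['position'];q=R.from_quat(o['tool_rot']);print(o['time'],p,o['q'],q.as_matrix())
n,r=knob();r=r*R.from_euler('z',180,degrees=True);G=np.array([.476,-.0585,.106])
print(delta(p,q,G+.13*n,r),delta(p,q,(.42,-.06,.29),r))
E
```

```text
10.7833 [0.4865 0.0115 0.3023] [-0.5436  0.0395  1.9385  0.5483  0.9997 -1.382 ] [[-0.5439  0.7331  0.4083]
 [ 0.8392  0.4746  0.2657]
 [ 0.001   0.4871 -0.8733]]
(array([-3.1,  6. , 91.9]), array([-0.057, -0.15 ,  0.019])) (array([-3.1,  6. , 91.9]), array([-0.024, -0.089, -0.035]))
```

Call:
arm_command:
  delta_rot:
    - [0,0,7]
    - [0,1,14]
    - [-1,1,21]
    - [-1,2,28]
    - [-1,2,35]
    - [-1,3,42]
    - [-2,3,49]
    - [-2,4,56]
    - [-2,4,63]
    - [-2,5,70]
    - [-3,5,77]
    - [-3,6,84]
  delta_pos:
    - [-0.005,-0.013,0]
    - [-0.01,-0.026,0]
    - [-0.015,-0.039,0]
    - [-0.02,-0.052,0]
    - [-0.025,-0.065,0.005]
    - [-0.03,-0.08,0.01]
    - [-0.036,-0.095,0.015]
    - [-0.042,-0.11,0.019]
    - [-0.048,-0.125,0.019]
    - [-0.054,-0.14,0.019]
    - [-0.057,-0.15,0.019]
    - [-0.057,-0.15,0.019]
  gripper: [-1,-1,-1,-1,-1,-1,-1,-1,-1,-1,-1,-1]

```text
time: 11.78
position: [0.4154, -0.104, 0.2119]
tool_rot: [0.898, 0.321, 0.286, -0.089]
ft_force: [0.0, 1.2, 0.1]
grip_width: 0.0872
grip_force: 0.0
```

Call:
arm_command:
  delta_rot:
    - [0,0,7]
    - [0,0,8]
    - [0,0,8]
    - [0,0,8]
  delta_pos:
    - [0,0,0]
    - [0,0,0]
    - [0,0,0]
    - [0,0,0]
  gripper: [-1,-1,-1,-1]

```text
time: 12.12
position: [0.4163, -0.1037, 0.2127]
tool_rot: [0.917, 0.262, 0.28, -0.107]
ft_force: [0.6, -0.0, -0.0]
grip_width: 0.0875
grip_force: 0.0
```

```bash
python3 - <<'E'
from h import *
from rig import status
snap('w5');o=status.get_obs();p=o['position'];q=R.from_quat(o['tool_rot']);print(o['time'],p,o['q'],q.as_matrix())
n,r=knob();G=np.array([.476,-.0585,.106])
print(delta(p,q,G+.13*n,r*R.from_euler('z',180,degrees=True)))
for k in(.012,-.024):print(proj('w5',G+k*n))
E
```

```text
12.1667 [ 0.4162 -0.1038  0.2127] [-1.0387  0.2091  2.1355  0.7333  1.015  -0.4914] [[ 0.7063  0.5402  0.4576]
 [ 0.42   -0.8401  0.3434]
 [ 0.5699 -0.0503 -0.8202]]
(array([-0.5,  0.1,  0.3]), array([ 0.   , -0.002,  0.   ]))
(np.float64(281.2321871218899), np.float64(191.41301100294334))
(np.float64(281.587262723664), np.float64(182.9742677144234))
```

View pics/w5.png

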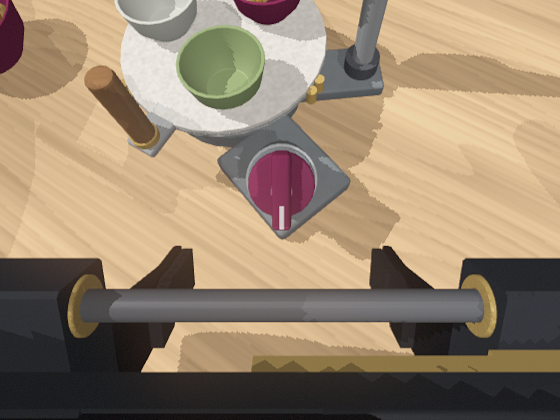

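The bar is vertical at column 282 and the disc is centred at (281,182), so the tool is aligned with the knob axis. Advance and grip.

Call:
arm_command:
  delta_rot:
    - [0,0,0]
    - [0,0,0]
    - [0,0,0]
    - [0,0,0]
    - [0,0,0]
    - [0,0,0]
    - [0,0,0]
    - [0,0,0]
  delta_pos:
    - [0,-0.002,0.025]
    - [0,-0.002,0.05]
    - [0,-0.002,0.08]
    - [0,-0.002,0.105]
    - [0,-0.002,0.125]
    - [0,-0.002,0.14]
    - [0,-0.002,0.142]
    - [0,-0.002,0.142]
  gripper: [-1,-1,-1,-1,-1,-1,-1,-1]

```text
time: 12.83
position: [0.48, -0.053, 0.0957]
tool_rot: [0.918, 0.261, 0.28, -0.108]
ft_force: [-0.1, 0.4, 0.5]
grip_width: 0.0874
grip_force: 0.0
```

Call:
arm_command:
  delta_rot:
    - [0,0,0]
    - [0,0,0]
    - [0,0,0]
    - [0,0,0]
    - [0,0,0]
    - [0,0,0]
    - [0,0,0]
    - [0,0,0]
    - [0,0,0]
    - [0,0,0]
    - [0,0,0]
    - [0,0,0]
  delta_pos:
    - [0,0,0]
    - [0,0,0]
    - [0,0,0]
    - [0,0,0]
    - [0,0,0]
    - [0,0,0]
    - [0,0,0]
    - [0,0,0]
    - [0,0,0]
    - [0,0,0]
    - [0,0,0]
    - [0,0,0]
  gripper: [1,1,1,1,1,1,1,1,1,1,1,1]
  grip_force: 45

```text
time: 13.83
position: [0.48, -0.0539, 0.096]
tool_rot: [0.918, 0.26, 0.28, -0.108]
ft_force: [-0.8, 0.3, -0.1]
grip_width: 0.0149
grip_force: 0.0
```

Call:
arm_command:
  delta_rot:
    - [0,0,0]
    - [0,0,0]
    - [0,0,0]
  delta_pos:
    - [0,0,0]
    - [0,0,0]
    - [0,0,0]
  gripper: [1,1,1]

```text
time: 14.08
position: [0.48, -0.0539, 0.0961]
tool_rot: [0.918, 0.26, 0.28, -0.108]
ft_force: [0.1, 0.0, 0.6]
grip_width: 0.0015
grip_force: 0.0
```

```bash
python3 - <<'E'
from h import *
from rig import status
snap('w6');o=status.get_obs();print(o['grip_width'],o['grip_force'],o['position'],o['ft_force'],o['moment'])
E
```

```text
0.0010844600018726572 0.0 [ 0.48   -0.0539  0.0961] [0.1396 0.2501 0.656 ] [-0.195   0.221  -0.0161]
```

View pics/w6.png

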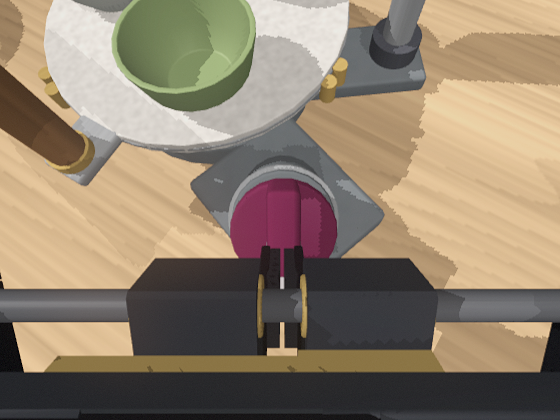

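The fingers closed on nothing. The bar is ahead of and below them (far end near (283,185), disc spanning columns 230-337), so my depth was off. I'll re-triangulate using the disc width as a check.

```bash
python3 - <<'E'
from h import *
E={}
for n in('w1','w2','w5','w6'):
    I=load(n);h=cv2.cvtColor(I,cv2.COLOR_BGR2HSV).astype(int);m=(((h[...,0]>160)|(h[...,0]<3))&(h[...,1]>90)).astype(np.uint8)
    m[255:]=0
    u,v=proj(n,(.476,-.0585,.09));cs=[c for c in cv2.findContours(m,0,1)[0] if len(c)>20 and cv2.pointPolygonTest(cv2.convexHull(c),(float(u),float(min(v,240))),True)>-40]
    for c in cs:print(n,K[n][0],"f; pred",u,v,cv2.boundingRect(c))
# disc outline points by eye: width -> depth
for n,w in(('w5',68.),('w6',107.)):
    print(n,"depth by width",K[n][0]*.068/w, "pred depth",(K[n][3][:,:3].T@(np.array([.4881,-.0499,.0847])-K[n][3][:,3]))[2], "cam",K[n][3][:,3])
E
```

```text
w1 359.3000713318711 f; pred 239.77799807272692 125.51965613952153 (207, 88, 57, 70)
w2 359.3000713318711 f; pred 355.38617772892235 125.44291313583672 (323, 88, 56, 70)
w5 359.3000713318711 f; pred 282.19228230340116 194.4402748007676 (248, 151, 67, 79)
w6 359.3000713318711 f; pred 285.0211749342772 250.28986959679924 (230, 179, 107, 76)
w5 depth by width 0.35930007133187114 pred depth 0.36357649162055405 cam [ 0.3789 -0.1402  0.4206]
w6 depth by width 0.22834023224829195 pred depth 0.2272241846006269 cam [ 0.4428 -0.0907  0.304 ]
```

```bash
python3 - <<'E'
from h import *
rs=[];pp={}
for n,(x,y,w,hh) in(('w1',(207,125,57,38)),('w2',(323,130,57,32)),('w5',(270,198,24,33)),('w6',(274,240,16,60))):
    I=load(n);h=cv2.cvtColor(I,cv2.COLOR_BGR2HSV).astype(int);H,S,V=[h[y:y+hh,x:x+w,i] for i in range(3)]
    M=(((H>150)|(H<3))&(S>90)).astype(np.uint8)
    m=((S<90)&(V>120)).astype(np.uint8)
    k,l,st,ce=cv2.connectedComponentsWithStats(m)
    for i in range(1,k):
        if st[i,4]>=8: print(n,st[i]+[x,y,0,0,0],ce[i]+[x,y])
    for row in range(0,hh,6):
        c=np.flatnonzero(M[row]);print("   row",y+row,(c.min()+x,c.max()+x) if len(c) else None)
print(proj('w6',K['w6'][3][:,3]+0) if 0 else "", "TCP row w6",proj('w6',(.48,-.0539,.0961)))
n,r=knob();G=np.array([.476,-.0585,.106]);x=-r.as_matrix()[:,0]*-1
for k in('w1','w2','w5','w6'):print(k,"pred near top end",proj(k,G+.012*n+.036*x),"far",proj(k,G+.012*n-.036*x),"disc",proj(k,G-.024*n))
E
```

```text
w1 [ 207  125   57   38 1242] [230.8824 149.5982]
   row 125 (np.int64(210), np.int64(259))
   row 131 (np.int64(215), np.int64(255))
   row 137 (np.int64(225), np.int64(250))
   row 143 (np.int64(236), np.int64(252))
   row 149 (np.int64(239), np.int64(253))
   row 155 (np.int64(241), np.int64(253))
   row 161 None
w2 [ 323  130   57   32 1171] [349.4851 148.8565]
w2 [349 130   4   7  14] [351.2143 132.    ]
   row 130 (np.int64(327), np.int64(368))
   row 136 (np.int64(333), np.int64(368))
   row 142 (np.int64(349), np.int64(369))
   row 148 (np.int64(352), np.int64(369))
   row 154 (np.int64(355), np.int64(369))
   row 160 None
w5 [275 206  13  25 137] [281.0876 218.8613]
w5 [270 215   3  16  29] [270.5517 222.2069]
w5 [291 219   3   8  22] [292.  222.5]
   row 198 (np.int64(270), np.int64(293))
   row 204 (np.int64(270), np.int64(293))
   row 210 (np.int64(270), np.int64(293))
   row 216 (np.int64(272), np.int64(290))
   row 222 (np.int64(272), np.int64(290))
   row 228 (np.int64(273), np.int64(289))
w6 [280 277   4  12  48] [281.5 282.5]
   row 240 (np.int64(274), np.int64(289))
[... 564 characters left out ...]
3), np.float64(114.27803012839918))
w2 pred near top end (np.float64(362.9488112957937), np.float64(155.31780019845144)) far (np.float64(360.33998252543574), np.float64(106.49994593783842)) disc (np.float64(351.33464647478587), np.float64(114.2289487915819))
w5 pred near top end (np.float64(281.07635116102784), np.float64(228.72004054910636)) far (np.float64(281.3980393268366), np.float64(151.70809901719684)) disc (np.float64(281.587262723664), np.float64(182.9742677144234))
w6 pred near top end (np.float64(283.60801674932884), np.float64(312.40930523213956)) far (np.float64(283.8265857291981), np.float64(186.6850764023275)) disc (np.float64(283.8806375135256), np.float64(229.9424340063272))
```

Call:
arm_command:
  delta_rot:
    - [0,0,0]
    - [0,0,0]
    - [0,0,0]
    - [0,0,0]
    - [0,0,0]
    - [0,0,0]
    - [0,0,0]
    - [0,0,0]
    - [0,0,0]
    - [0,0,0]
  delta_pos:
    - [0,0,0]
    - [0,0,0]
    - [0,0,0]
    - [0,0,0]
    - [0,0,0]
    - [0,0,0]
    - [0,0,0]
    - [0,0,0]
    - [0,0,0]
    - [0,0,0]
  gripper: [-0.2,-0.2,-0.2,-0.2,-0.2,-0.2,-0.2,-0.2,-0.2,-0.2]

```text
time: 14.97
position: [0.48, -0.0539, 0.0961]
tool_rot: [0.918, 0.26, 0.28, -0.108]
ft_force: [0.2, 0.8, -0.1]
grip_width: 0.0509
grip_force: 0.0
```

```bash
python3 - <<'E'
from h import *
from rig import status
a=snap('w7')[165:365,180:380];b=load('w6')[165:365,180:380]
print(status.get_obs()['grip_width'])
cv2.imwrite('pics/z3.png',np.hstack([cv2.resize(x,(400,400),interpolation=cv2.INTER_CUBIC) for x in(a,b)]))
E
```

```text
0.051833223986044494
```

View pics/z3.png

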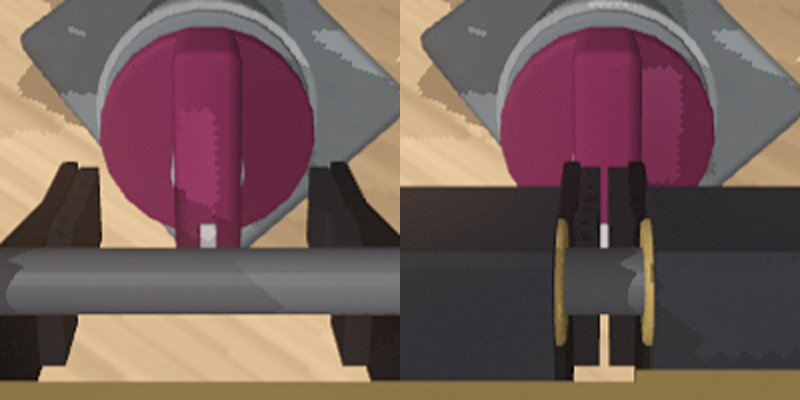

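Zoomed view: the bar spans columns 268-301 and the fingertips (row 246) lie over it, in front of it. The finger spacing puts the tips at about 0.178 m depth and the bar top at about 0.195 m, so the real tips are some 17 mm short of the bar. I'll advance in stages, watching the force.

Call:
arm_command:
  delta_rot:
    - [0,0,0]
    - [0,0,0]
    - [0,0,0]
    - [0,0,0]
    - [0,0,0]
    - [0,0,0]
    - [0,0,0]
  delta_pos:
    - [0,0,0.004]
    - [0,0,0.008]
    - [0,0,0.012]
    - [0,0,0.016]
    - [0,0,0.02]
    - [0,0,0.024]
    - [0,0,0.024]
  gripper: [-0.2,-0.2,-0.2,-0.2,-0.2,-0.2,-0.2]

```text
time: 15.6
position: [0.4911, -0.0452, 0.0757]
tool_rot: [0.918, 0.26, 0.28, -0.108]
ft_force: [0.5, -0.9, 0.8]
grip_width: 0.0524
grip_force: 0.0
```

Call:
arm_command:
  delta_rot:
    - [0,0,0]
    - [0,0,0]
    - [0,0,0]
    - [0,0,0]
    - [0,0,0]
    - [0,0,0]
    - [0,0,0]
    - [0,0,0]
    - [0,0,0]
    - [0,0,0]
    - [0,0,0]
    - [0,0,0]
  delta_pos:
    - [0,0,0.003]
    - [0,0,0.006]
    - [0,0,0.009]
    - [0,0,0.009]
    - [0,0,0.009]
    - [0,0,0.009]
    - [0,0,0.009]
    - [0,0,0.009]
    - [0,0,0.009]
    - [0,0,0.009]
    - [0,0,0.009]
    - [0,0,0.009]
  gripper: [-0.2,-0.2,-0.2,1,1,1,1,1,1,1,1,1]
  grip_force: 45

```text
time: 16.6
position: [0.4957, -0.0435, 0.0691]
tool_rot: [0.918, 0.26, 0.28, -0.107]
ft_force: [0.5, -3.0, 1.6]
grip_width: 0.0186
grip_force: 45.0
```

The bar is gripped (18.6 mm, 45 N). Now push in.

Call:
arm_command:
  delta_rot:
    - [0,0,0]
    - [0,0,0]
    - [0,0,0]
    - [0,0,0]
    - [0,0,0]
    - [0,0,0]
    - [0,0,0]
  delta_pos:
    - [0,0,0.003]
    - [0,0,0.006]
    - [0,0,0.009]
    - [0,0,0.012]
    - [0,0,0.014]
    - [0,0,0.014]
    - [0,0,0.014]
  gripper: [1,1,1,1,1,1,1]

```text
time: 17.18
position: [0.5014, -0.0392, 0.059]
tool_rot: [0.918, 0.259, 0.281, -0.106]
ft_force: [-15.1, -13.9, 26.2]
grip_width: 0.0188
grip_force: 45.0
```

Call:
arm_command:
  delta_rot:
    - [0,0,4]
    - [0,0,8]
    - [0,0,12]
    - [0,0,16]
    - [0,0,20]
    - [0,0,24]
    - [0,0,28]
    - [0,0,32]
    - [0,0,36]
    - [0,0,40]
    - [0,0,40]
  delta_pos:
    - [0,0,0]
    - [0,0,0]
    - [0,0,0]
    - [0,0,0]
    - [0,0,0]
    - [0,0,0]
    - [0,0,0]
    - [0,0,0]
    - [0,0,0]
    - [0,0,0]
    - [0,0,0]
  gripper: [1,1,1,1,1,1,1,1,1,1,1]

```text
time: 18.1
position: [0.5013, -0.0393, 0.0584]
tool_rot: [0.952, -0.07, 0.227, -0.195]
ft_force: [-11.2, -12.2, 21.3]
grip_width: 0.019
grip_force: 45.0
```

```bash
python3 - <<'E'
from h import *
from rig import status
o=status.get_obs();q=R.from_quat(o['tool_rot']);print(o['time'],o['position'],o['q'],q.inv().apply(o['ft_force']),q.inv().apply(o['moment']),(R.from_quat([.918,.259,.281,-.106]).inv()*q).as_rotvec(degrees=True))
E
```

```text
18.1 [ 0.5013 -0.0393  0.0584] [-0.7242  0.6345  2.1936  1.3252  0.6139 -0.2349] [  1.4126   3.0474 -26.8134] [-0.7499 -0.2924 -0.363 ] [-0.0105 -0.1271 39.9906]
```

Call:
arm_command:
  delta_rot:
    - [0,0,4]
    - [0,0,8]
    - [0,0,12]
    - [0,0,16]
    - [0,0,20]
    - [0,0,24]
    - [0,0,28]
    - [0,0,32]
    - [0,0,36]
    - [0,0,37]
    - [0,0,37]
  delta_pos:
    - [0,0,0]
    - [0,0,0]
    - [0,0,0]
    - [0,0,0]
    - [0,0,0]
    - [0,0,0]
    - [0,0,0]
    - [0,0,0]
    - [0,0,0]
    - [0,0,0]
    - [0,0,0]
  gripper: [1,1,1,1,1,1,1,1,1,1,1]

```text
time: 19.02
position: [0.5012, -0.0391, 0.0581]
tool_rot: [0.88, -0.368, 0.153, -0.257]
ft_force: [-10.1, -10.9, 17.4]
grip_width: 0.0187
grip_force: 45.0
```

```bash
python3 - <<'E'
from h import *
from rig import status
o=status.get_obs();q=R.from_quat(o['tool_rot']);print(o['time'],o['position'],o['q'],q.inv().apply(o['ft_force']),q.inv().apply(o['moment']),(R.from_quat([.918,.259,.281,-.106]).inv()*q).as_rotvec(degrees=True))
E
```

```text
19.0167 [ 0.5012 -0.0391  0.0581] [-0.7239  0.6353  2.1938  1.3254  0.6138  0.4096] [  2.4054   2.455  -22.6328] [-0.7713  0.1779 -0.2082] [-0.0282 -0.1662 76.9429]
```

Call:
arm_command:
  delta_rot:
    - [0,0,2]
    - [0,0,4]
    - [0,0,6]
    - [0,0,6]
  delta_pos:
    - [0,0,0]
    - [0,0,0]
    - [0,0,0]
    - [0,0,0]
  gripper: [1,1,1,1]

```text
time: 19.35
position: [0.5013, -0.0391, 0.058]
tool_rot: [0.861, -0.412, 0.139, -0.265]
ft_force: [-10.0, -10.4, 16.4]
grip_width: 0.0189
grip_force: 46.7
```

```bash
python3 - <<'E'
from h import *
from rig import status
o=status.get_obs();q=R.from_quat(o['tool_rot']);print(o['time'],q.inv().apply(o['ft_force']),q.inv().apply(o['moment']),(R.from_quat([.918,.259,.281,-.106]).inv()*q).as_rotvec(degrees=True))
E
```

```text
19.35 [  2.3262   2.4431 -21.564 ] [-0.6633  0.3341 -0.9255] [-0.0423 -0.1941 82.7351]
```

The stop is reached, since the torque rose to 0.9 N m. Ease the push, open and retreat along the axis.

Call:
arm_command:
  delta_rot:
    - [0,0,0]
    - [0,0,0]
    - [0,0,0]
    - [0,0,0]
    - [0,0,0]
    - [0,0,0]
    - [0,0,0]
    - [0,0,0]
    - [0,0,0]
    - [0,0,0]
    - [0,0,0]
    - [0,0,0]
  delta_pos:
    - [0,0,-0.002]
    - [0,0,-0.002]
    - [0,0,-0.002]
    - [0,0,-0.002]
    - [0,0,-0.002]
    - [0,0,-0.002]
    - [0,0,-0.002]
    - [0,0,-0.002]
    - [0,0,-0.005]
    - [0,0,-0.015]
    - [0,0,-0.03]
    - [0,0,-0.05]
  gripper: [1,0.2,0.2,0.2,0.2,0.2,0.2,0.2,0.2,0.2,0.2,0.2]

```text
time: 20.35
position: [0.478, -0.0544, 0.0984]
tool_rot: [0.86, -0.414, 0.137, -0.267]
ft_force: [0.6, -0.4, 0.5]
grip_width: 0.0347
grip_force: 0.0
```

Call:
arm_command:
  delta_rot:
    - [0,0,0]
    - [0,0,0]
    - [0,0,0]
    - [0,0,0]
    - [0,0,0]
    - [0,0,0]
    - [0,0,0]
    - [0,0,0]
  delta_pos:
    - [0,0,-0.03]
    - [0,0,-0.06]
    - [0,0,-0.09]
    - [0,0,-0.12]
    - [0,0,-0.12]
    - [0,0,-0.12]
    - [0,0,-0.12]
    - [0,0,-0.12]
  gripper: [0.2,0.2,0.2,0.2,0.2,0.2,0.2,0.2]

```text
time: 21.02
position: [0.4234, -0.095, 0.1962]
tool_rot: [0.86, -0.414, 0.137, -0.267]
ft_force: [-0.5, 0.6, 0.1]
grip_width: 0.0348
grip_force: 0.0
```

```bash
python3 - <<'E'
from h import *
from rig import status,viewer
snap('w8');o=status.get_obs();print(o['time'],o['position'],o['q'],o['ft_force'])
I=load('w8');h=cv2.cvtColor(I,cv2.COLOR_BGR2HSV).astype(int)
n,r0=knob();C=np.array([.476,-.0585,.106])
for lab,d in(("pushed8",-.008),("out",0)):
  for t in(1.2,1.4):
    _,r=knob(turn=t);x=r.as_matrix()[:,0];print(lab,t,"mark end",proj('w8',C+(.012+d)*n+.036*x),"mark start",proj('w8',C+(.012+d)*n+.015*x))
print("disc",proj('w8',C-.032*n))
m=(((h[...,0]>160)|(h[...,0]<3))&(h[...,1]>90)).astype(np.uint8);m[250:]=0
for c in cv2.findContours(m,0,1)[0]:
    if len(c)>20:print("mauve",cv2.boundingRect(c))
u,v=map(int,proj('w8',C));k,l,st,ce=cv2.connectedComponentsWithStats(((h[...,1]<95)&(h[...,2]>150)).astype(np.uint8))
for i in range(1,k):
    if 15<st[i,4]<400 and np.hypot(*(ce[i]-[u,v]))<80:print("white",st[i],ce[i])
I=viewer.camera('top')['pixels'];h=cv2.cvtColor(I,cv2.COLOR_BGR2HSV);m=cv2.inRange(h,(160,110,0),(180,255,255));m[:150]=0;m[245:]=0;m[:,:205]=0
for c in cv2.findContours(m,0,1)[0]:
    if len(c)>15:e=cv2.fitEllipse(cv2.convexHull(c));print("top",e,plane('top',*e[0],.134))
E
```

```text
21.0667 [ 0.4234 -0.0949  0.1961] [-1.0057  0.2484  2.1564  0.7719  0.9578  0.9336] [-0.7512  0.0581 -0.5274]
pushed8 1.2 mark end (np.float64(293.42009371355255), np.float64(228.89868018651003)) mark start (np.float64(285.9863526524544), np.float64(207.86432824437716))
pushed8 1.4 mark end (np.float64(285.67872120099787), np.float64(230.60588691789673)) mark start (np.float64(282.7042554564165), np.float64(208.60149720838268))
out 1.2 mark end (np.float64(293.7323825363252), np.float64(231.9986119202106)) mark start (np.float64(286.12177591242107), np.float64(210.504832983214))
out 1.4 mark end (np.float64(285.8040834190392), np.float64(233.74253511228318)) mark start (np.float64(282.75900465516713), np.float64(211.25850827905907))
disc (np.float64(280.5064417150554), np.float64(183.30438172640137))
mauve (248, 148, 69, 84)
mauve (82, 125, 65, 75)
white [272 110  16  21 103] [278.6408 120.4369]
white [206 139  29  80 137] [224.0657 177.0292]
top ((294.4145812988281, 238.43443298339844), (16.509897232055664, 22.621421813964844), 80.3055648803711) [ 0.4863 -0.0457  0.134 ]
top ((254.54640197753906, 179.30747985839844), (26.178543090820312, 27.07068634033203), 70.4521255493164) [0.6688 0.0882 0.134 ]
```

```bash
python3 - <<'E'
from h import *
from rig import status,viewer
for n in('w5','w8'):
    I=load(n);h=cv2.cvtColor(I,cv2.COLOR_BGR2HSV).astype(int);m=((h[...,0]>160)|(h[...,0]<3))&(h[...,1]>90)
    for r in(180,218,221,224,227,230,232):
        c=np.flatnonzero(m[r,230:335])+230
        if len(c):print(n,r,c.min(),c.max(),end=' | ')
    c=np.flatnonzero(m[:,230:335].sum(1)*(np.arange(420)<250));print(c[c>120].min(),c.max())
E
```

```text
w5 180 249 313 | w5 218 272 290 | w5 221 272 290 | w5 224 272 290 | w5 227 273 289 | 151 229
w8 180 248 316 | w8 218 277 295 | w8 221 277 296 | w8 224 277 296 | w8 227 278 296 | w8 230 280 291 | 148 231
```

The bar end is at column 287, where a turn of 1.4 rad predicts 286. Row 231 fits the knob pushed in, and the mauve bowl is still under the shaker.

```bash
python3 -c "
from rig import robot
print(robot.hand_in())"
```

```text
the job is handed in; nothing more can be done
None
```

I turned the turntable into its notch with the mauve bowl under the shaker, then pushed the lock knob in, turned it clockwise to its stop and let go; the last pictures showed it still in at about 1.37 of 1.4 rad. The job is handed in at about 21 s, but the hand-in returned no verdict.

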